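# Put the laundry bottles back in their drip dishes

## Task

Tidy the laundry counter: gently stand each of the three small bottles upright in the drip dish whose outline matches it (round, square, oblong), flat on the dish floor, inside the rim and with its sides parallel to the dish's. Stand the white measuring cup upright, mouth up, in a free spot on the dark grey rubber mat, wholly on the mat and with a clear gap of a centimetre or so to the tin and the jar there, which it must not touch and which must not be shifted.

Things in the scene. Friction and masses are not known exactly. Their poses are not given: they have to be found in the camera images.
- round_bottle: Small laundry bottle with a round body, 60 mm in diameter, 132 mm tall. Off-white, pale label, body 86 mm tall, shoulder to 97 mm; black round cap (same on all bottles) 30 mm in diameter, 98 to 132 mm above the underside, on the axis, to grip from above. Stands on the counter at the start. Origin: centre of its underside, z up. 0.17 to 0.41 kg.
- square_bottle: Small laundry bottle with a square body, 56 x 56 mm, 132 mm tall; x and y are square to its sides. Off-white, pale label, body 86 mm tall, shoulder to 97 mm; black round cap (same on all bottles) 30 mm in diameter, 98 to 132 mm above the underside, on the axis, to grip from above. Stands on the counter at the start. Origin: centre of its underside, z up. 0.17 to 0.41 kg.
- oblong_bottle: Small laundry bottle with a flat oblong body, 80 mm along its x, 46 mm along its y, 132 mm tall. Off-white, pale label, body 86 mm tall, shoulder to 97 mm; black round cap (same on all bottles) 30 mm in diameter, 98 to 132 mm above the underside, on the axis, to grip from above. Stands on the counter at the start. Origin: centre of its underside, z up. 0.17 to 0.41 kg.
- measuring_cup: White straight-sided open plastic measuring cup, 44 mm outside diameter, 70 mm tall, wall 3 mm, mouth up, standing on the counter at the start. Origin: centre of its underside, z up. Weighs 0.04 to 0.09 kg.
- round_dish: Round drip dish, 84 mm outside, 76 mm inside the rim. Grey plastic, fixed to the counter, floor 3 mm thick, rim 8 mm high and 4 mm thick. Origin: centre of its underside on the counter, z up.
- square_dish: Square drip dish, 80 x 80 mm outside, 72 x 72 mm inside the rim; x and y are square to its sides. Grey plastic, fixed to the counter, floor 3 mm thick, rim 8 mm high and 4 mm thick. Origin: centre of its underside on the counter, z up.
- oblong_dish: Oblong drip dish, 104 mm along its x and 70 mm along its y outside, 96 x 62 mm inside the rim. Grey plastic, fixed to the counter, floor 3 mm thick, rim 8 mm high and 4 mm thick. Origin: centre of its underside on the counter, z up.
- mat: Dark grey ribbed rubber mat, 150 mm along its x, 200 mm along its y, 4 mm thick, fixed to the counter; the tin and the jar stand on it. Origin: centre of its underside on the counter, z up.
- tin: Low round steel tin, 61 mm in diameter, 35 mm tall, loose on the mat; leave it alone. Origin: centre of its underside.
- jar: Low round white jar with a pale wooden lid, 50 mm in diameter, 32 mm tall, loose on the mat; leave it alone. Origin: centre of its underside.
Not all that is in view belongs to the job. What is shaped like the round_dish but blue or yellow is not meant.

How it is judged:
At the end, for the whole second after the job is handed in: Each bottle upright on its own dish's floor, within 12 mm (round) or 14 mm (others) of its centre, square and oblong within 0.35 rad of the dish's sides. Cup upright on the mat, within 55 mm (x) and 80 mm (y) of its centre, at least 55 mm from the tin's centre, 50 mm from the jar's. All at rest (horizontal distance between round_bottle and round_dish below 0.012 m and z of round_bottle in the frame of round_dish between -0.001 and 0.007 m and angle between each of round_bottle, square_bottle, oblong_bottle, measuring_cup's own z axis and vertical below 0.1 rad and horizontal distance between square_bottle and square_dish below 0.014 m and z of square_bottle in the frame of square_dish between -0.001 and 0.007 m and (angle between the x axis of square_bottle and the x axis of square_dish, either way round below 0.35 rad or angle between the x axis of square_bottle and the y axis of square_dish, either way round below 0.35 rad) and horizontal distance between oblong_bottle and oblong_dish below 0.014 m and z of oblong_bottle in the frame of oblong_dish between -0.001 and 0.007 m and angle between the x axis of oblong_bottle and the x axis of oblong_dish, either way round below 0.35 rad and x of measuring_cup in the frame of mat between -0.055 and 0.055 m and y of measuring_cup in the frame of mat between -0.08 and 0.08 m and z of measuring_cup in the frame of mat between 0 and 0.008 m and horizontal distance between measuring_cup and tin above 0.055 m and horizontal distance between measuring_cup and jar above 0.05 m and linear speed of each of round_bottle, square_bottle, oblong_bottle, measuring_cup below 0.02 m/s); the robot touches nothing.
It fails at once if a bottle or the cup is dropped or slammed down (over 40 N on its dish or the mat) (contact force between round_bottle and round_dish above 40 N or contact force between square_bottle and square_dish above 40 N or contact force between oblong_bottle and oblong_dish above 40 N or contact force between measuring_cup and mat above 40 N).
It fails at once if the tin or the jar is shifted by more than 10 mm (distance of any of tin, jar from where it was at the start of the episode above 0.01 m).
It fails at once if the measuring cup touches the tin or the jar (contact force between measuring_cup and tin above 0.3 N or contact force between measuring_cup and jar above 0.3 N).
It also fails if it takes over 90 s, if anything falls off the work surface, if the arm or the gripper's body presses on something with over 40 N, if the wrist force passes 120 N, or if a joint passes its speed limit or range.

## Robot

A 7-joint arm with a two-finger parallel gripper is mounted at the origin on the work surface. World frame = base frame: x ahead of the robot, y to its left, z up, the work surface at z = 0. Lengths are in m, angles in rad, forces in N, time in s.
With the tool pointing down it reaches from about 0.4 to 0.85 m from the base axis. Payload 4.5 kg.
Tool frame: the origin (TCP) lies midway between the tips of the shut fingers; the grasp point (between the pads) lies 19 mm behind it; z points along the fingers, y is the line along which they close (so a half turn about z gives the same grasp; the last joint's range is limited). The gripper opens to 88 mm and grips with 3 to 60 N. Pads are 18 mm wide; open, the fingers measure 123 mm over their backs; the gripper's body (75 mm by 187 mm) begins 45 mm behind the grasp point.
Start: joints at [1.197, 0.689, -0.195, 1.565, 0.157, 0.902, -0.215], TCP at [0.248, -0.574, 0.239] pointing down, gripper open.
Joint ranges: [-3.01, 3.01], [-0.46, 2.08], [-1.47, 1.51], [0.13, 2.56], [-1, 4.14], [0.04, 2.09], [-2.66, 2.66]. Speed limits (rad/s): [2.57, 2.57, 3.14, 3.14, 3.14, 3.14, 3.14].

## Interface

Orientations are given as a unit quaternion [x, y, z, w].
In Python, from plant import * gives the robot as it stands.
- The arm moves only by the tool send_rows, never from a script. Its argument "targets" is a list of rows, each a list of 2 entries, a list of its own where there are three numbers: the shift along the tool's x, y, z in units of 0.3 m (1.0 is 0.3 m), then the turn, a rotation vector about the tool's x, y, z in units of pi rad (1.0 is pi rad). A call has 1 to 12 rows; each row is the pose to reach, as a shift and turn from the pose commanded when the call began, along the tool's axes at that moment, turning the shorter way round; what a row does not reach only later rows make up. A row lasts 1/8 s, in which the tool goes at most 62.5 mm and 10.7 degrees, less where a joint would pass 70% of its speed; a pose out of reach is approached as far as the arm can. A call with a number of a shift or a turn outside -1 to 1 is refused whole. A call with a gripper value outside its range is refused whole. "fingers" is the opening, from 0 (shut) to 1 (fully open), set as the call begins (left out, the last holds). The fingers move at their own pace and stop on an object; "newtons" is the grip in N (left out, the last holds). Time passes only in rows, so rows that repeat a pose let the fingers close. It gives the time, the measured TCP pose, the force, the opening and the grip force at its end, in the units of the state.
- get_state(): the state, without advancing time (a new reading comes with each control period).
- snapshot(name): name is "scene" or "top" or "wrist"; returns a dict with "img" (384x512x3 uint8, blue, green, red), "fx", "fy", "cx", "cy" (pixels), "cam_to_world" (4x4, takes a point from camera to world coordinates); the wrist camera has in their place "T_tool_cam" (4x4, takes a point from camera to tool coordinates, whose origin is the TCP and whose axes are the flange's). Camera axes: x right, y down, z forward; pixel columns grow to the right and rows downward; lengths in m; the calibration is good to about 2 mm. A picture is of the moment at which its call begins: read the wrist's pose just before it. There is no depth.
- finish_job(): hands the job in; it is judged then, once.
The state is a dict: "clock": time; "q": joint angles; "qd": joint speeds; "joint_torque": joint torques, N m; "tool_pos": TCP position; "eef_rot": TCP orientation; "contact_force": force on the tool from outside, world axes, zero at the start; "moment": the same for the moment, N m; "opening": opening from 0.0 (shut) to 1.0 (fully open); "finger_force": force on a finger pad.
Only numpy, scipy, OpenCV 4.12 (cv2) and the standard library are available. Lean on these libraries where they do the work, as an engineer would, in place of code of your own. Each camera call takes 0.05 s, during which the arm holds its last target. There are 200 camera calls.

## Working session

There is one attempt and no reset: what is moved stays moved. The work goes in short steps, Python scripts to look and compute and a tool call to move; the robot and the scene stay as the last step left them, time stands still between calls to the robot, and variables do not carry over. Pictures are saved under pics/ and viewed, at most 14 in all, crops included, and the job is handed in when it is done.

Besides the shell and the picture viewer there is one more tool, called in YAML: its name, and indented under it one key for each argument. send_rows: Moves the arm, as the interface text tells. Its arguments: {"type":"object","properties":{"targets":{"type":"array"},"fingers":{"type":"number"},"newtons":{"type":"number"}},"required":["targets"]}

```bash
mkdir -p pics; ls; python3 - <<'E'
from plant import *
import cv2,pickle
s=get_state();print({k:s[k] for k in('clock','tool_pos','eef_rot','contact_force','opening')})
d={}
for n in('scene','top'):
    d[n]=snapshot(n);cv2.imwrite(f'pics/{n}0.png',cv2.resize(d[n]['img'],(800,600),interpolation=cv2.INTER_CUBIC))
    print(n,d[n]['fx'],d[n]['cx'],d[n]['cy'],d[n]['cam_to_world'])
pickle.dump(d,open('d0.pkl','wb'))
E
```

```text
pics
{'clock': 0.0, 'tool_pos': array([ 0.24757768, -0.57318599,  0.23790667]), 'eef_rot': array([ 9.79274592e-01,  2.02535025e-01, -2.44852567e-04, -8.81535225e-04]), 'contact_force': array([-0.03401428,  0.45761394, -0.04531021]), 'opening': 0.997295515133641}
scene 351.6563868898056 258.4788583879068 191.43784753995968 [[ 0.51462535  0.63927877 -0.57138726  1.1329936 ]
 [ 0.85741245 -0.38202358  0.34482151 -0.34564909]
 [ 0.00215367 -0.66736844 -0.7447246   0.94838415]
 [ 0.          0.          0.          1.        ]]
top 462.79419832403795 256.082576203842 194.99046854819636 [[-0.02783828 -0.98318505  0.18047767  0.20887104]
 [-0.99958501  0.02604244 -0.01231284  0.08062961]
 [ 0.00740572 -0.18074555 -0.98350201  1.35647421]
 [ 0.          0.          0.          1.        ]]
```

View pics/top0.png

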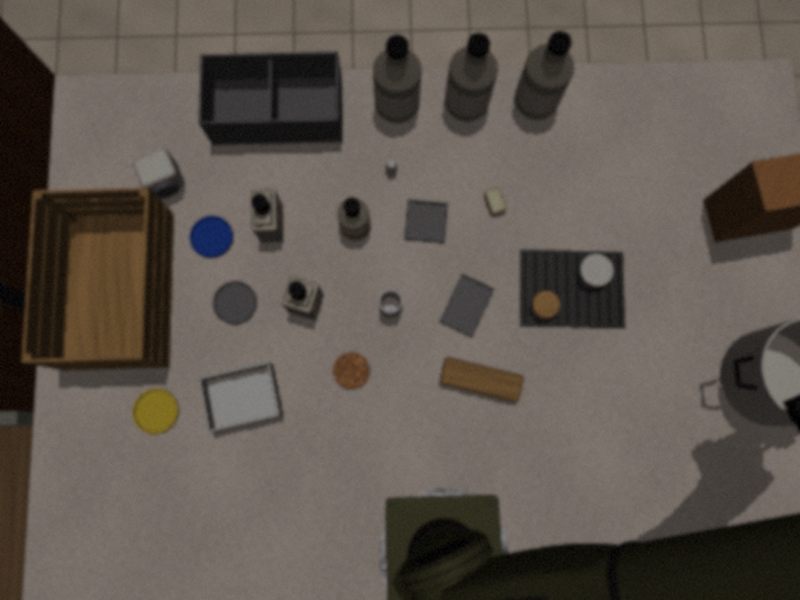

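View pics/scene0.png

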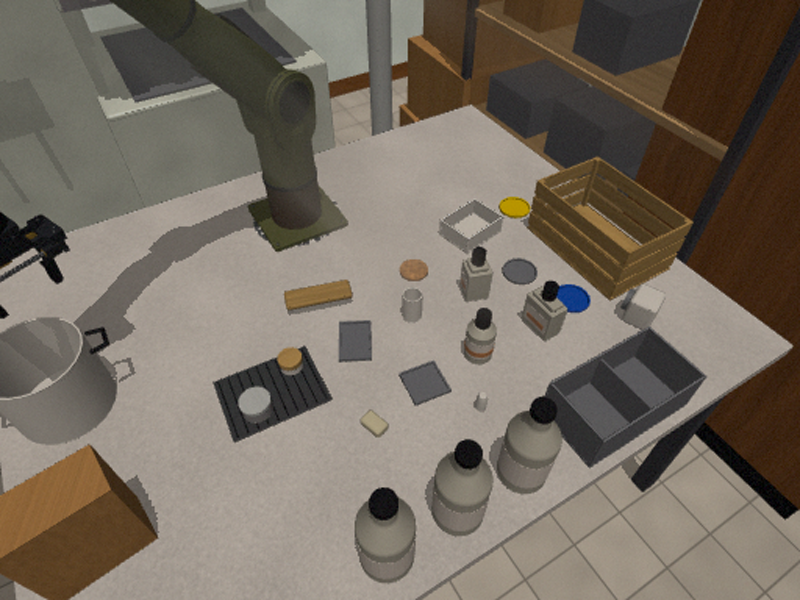

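The top view (800x600) shows these:
- **Bottles:** oblong (264,215), round (352,218), square (302,297).
- **Cup:** (390,303).
- **Dishes:** square (427,221), oblong (467,305). Round candidates are grey (235,302), blue (212,237), yellow (156,411) and a copper disc (351,370). The grey one fits the description; I'll confirm it in a crop.
- **Mat:** centre (572,289), with the tin at (597,271) and the jar at (546,305).

```bash
python3 - <<'E'
import cv2,pickle,numpy as np
d=pickle.load(open('d0.pkl','rb'))
im=d['top']['img']
def crop(n,x,y,w,h,k):
    c=cv2.resize(im[y:y+h,x:x+w],None,fx=k,fy=k,interpolation=cv2.INTER_CUBIC)
    c=cv2.convertScaleAbs(c,alpha=1.6)
    for i in range(0,w,10): cv2.putText(c,str(x+i),(i*k,8),0,.3,(0,255,255));cv2.line(c,(i*k,9),(i*k,14),(0,255,255))
    for i in range(0,h,10): cv2.putText(c,str(y+i),(0,i*k+4),0,.3,(0,255,255))
    cv2.imwrite(f'pics/{n}.png',c)
crop('cl',125,115,133,100,6);crop('cr',235,115,170,110,4.7.__int__())
E
```

```text
(no output)
```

View pics/cl.png

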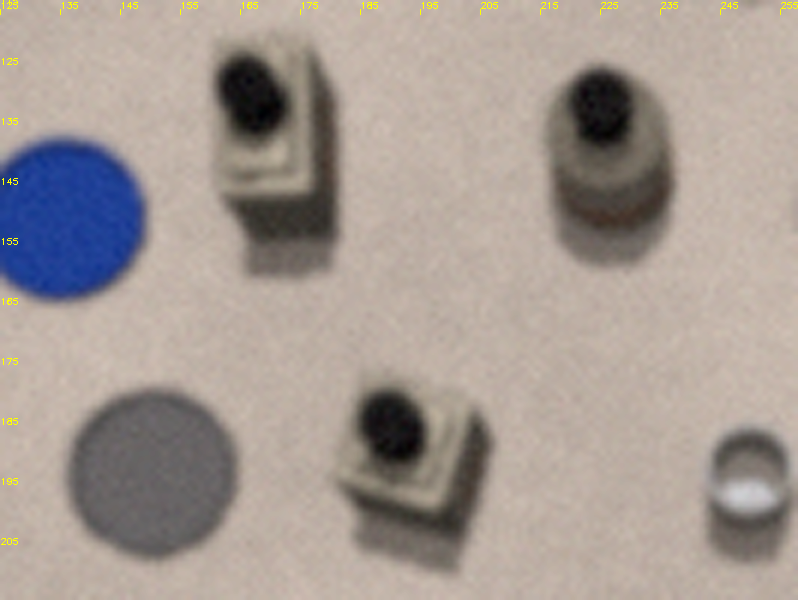

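View pics/cr.png

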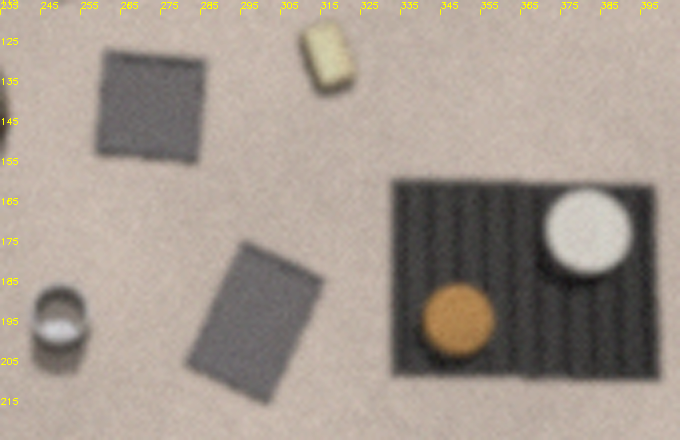

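The left crop confirms that the flat grey disc at full-image (150.5,194) is about 28 px across. That is 84 mm, so it is the round dish. The blue one next to it is a decoy. The right crop shows the square and oblong dishes, the mat, the tin (upper right) and the jar (lower left). Next I'll compute positions.

```bash
cat > h.py <<'E'
import numpy as np,pickle,cv2
from scipy.spatial.transform import Rotation as R
def bp(c,T,u,v,z):
    d=T[:3,:3]@[(u-c['cx'])/c['fx'],(v-c['cy'])/c['fy'],1.];o=T[:3,3]
    return o+d*(z-o[2])/d[2]
def move(s,xyz,yaw):
    """rows units for going from s to a down-pointing tool with closing line (y) at world angle yaw (mod pi)"""
    Q=R.from_quat(s['eef_rot']);M=Q.as_matrix()
    sh=M.T@(np.array(xyz)-s['tool_pos'])/.3
    best=None
    for k in (0,np.pi):
        a=yaw+k;y=np.array([np.cos(a),np.sin(a),0]);z=np.array([0,0,-1.]);x=np.cross(y,z)
        t=(Q.inv()*R.from_matrix(np.c_[x,y,z])).as_rotvec()
        if best is None or np.linalg.norm(t)<np.linalg.norm(best):best=t
    return sh.round(4),(best/np.pi).round(4)
E
python3 - <<'E'
from h import *
c=pickle.load(open('d0.pkl','rb'))['top'];T=c['cam_to_world']
L=lambda X,Y,z:bp(c,T,125+X/6,115+Y/6,z)
Rr=lambda X,Y,z:bp(c,T,235+X/4,115+Y/4,z)
p={'rdish':L(153,474,.008),'rb':L(602,100,.132),'ob':L(251,86,.132),'sb':L(390,421,.132),'cup':L(749,471,.07),'tin':Rr(588,231,.039),'jar':Rr(459,320,.036)}
def rect(n,pts,z):
    P=np.array([Rr(*q,z)[:2] for q in pts]);print(n,'sides mm',(1e3*np.linalg.norm(P-np.roll(P,-1,0),axis=1)).round(),'dir deg',[round(np.degrees(np.arctan2(*(b-a)[::-1]))) for a,b in zip(P,np.roll(P,-1,0))]);p[n]=P.mean(0);return P
rect('sd',[(107,50),(206,61),(196,163),(96,153)],.008)
rect('od',[(243,241),(324,280),(268,404),(187,364)],.008)
m=rect('mat',[(393,180),(655,186),(660,380),(392,376)],.004)
for k,v in p.items():print(k,v[:2].round(4),np.linalg.norm(v[:2]).round(3))
for n,a,b,z in [('ob edge',(215,45),(222,190),.086),('ob short',(222,192),(312,190),.086),('sb bottom',(345,485),(435,508),.086)]:
    e=(L(*b,z)-L(*a,z))[:2];print(n,np.degrees(np.arctan2(e[1],e[0])).round(1),np.linalg.norm(e).round(3))
mc=p['mat'];best=[]
for x in np.arange(-.048,.049,.004):
  for y in np.arange(-.072,.073,.004):
    q=mc+[x,y];cl=min(np.linalg.norm(q-p['tin'][:2])-.0525,np.linalg.norm(q-p['jar'][:2])-.047, (.053-abs(x)),.078-abs(y));best.append((cl,*q.round(3)))
print(sorted(best)[-6:]); print(max(b for b in best if b[1]>mc[0]),max(b for b in best if b[1]<mc[0]))
E
```

```text
sd sides mm [76. 81. 76. 82.] dir deg [-98, 172, 83, -8]
od sides mm [ 67. 103.  66. 102.] dir deg [-118, 153, 62, -26]
mat sides mm [198. 148. 199. 150.] dir deg [-93, 177, 88, -4]
rdish [0.4676 0.376 ] 0.6
rb [0.6133 0.1451] 0.63
ob [0.6241 0.3063] 0.695
sb [0.4652 0.2428] 0.525
cup [0.4497 0.0821] 0.457
tin [ 0.507  -0.3061] 0.592
jar [ 0.444 -0.208] 0.49
sd [0.6192 0.0085] 0.619
od [ 0.4516 -0.0631] 0.456
mat [ 0.479  -0.2663] 0.548
ob edge -176.8 0.072
ob short -90.1 0.043
sb bottom -106.0 0.043
[(np.float64(0.020117208243270374), np.float64(0.511), np.float64(-0.21)), (np.float64(0.020377183026215176), np.float64(0.511), np.float64(-0.214)), (np.float64(0.02087230615446682), np.float64(0.511), np.float64(-0.218)), (np.float64(0.02099999999999993), np.float64(0.511), np.float64(-0.23)), (np.float64(0.02099999999999993), np.float64(0.511), np.float64(-0.226)), (np.float64(0.02099999999999993), np.float64(0.511), np.float64(-0.222))]
(np.float64(0.02099999999999993), np.float64(0.511), np.float64(-0.222)) (np.float64(0.017000000000000008), np.float64(0.443), np.float64(-0.274))
```

```bash
python3 - <<'E'
from plant import *
from h import *
s=get_state();M=R.from_quat(s['eef_rot']).as_matrix();print('y dir',np.degrees(np.arctan2(M[1,1],M[0,1])))
for y in(45,-45,90):print(y,move(s,[.4497,.0821,.20],np.radians(y)))
E
```

```text
y dir -66.62872508757484
45 (array([ 1.4849, -1.7378,  0.1294]), array([-4.000e-04,  3.000e-04,  3.798e-01]))
-45 (array([ 1.4849, -1.7378,  0.1294]), array([-5.000e-04, -1.000e-04, -1.202e-01]))
90 (array([ 1.4849, -1.7378,  0.1294]), array([-5.000e-04,  1.000e-04,  1.298e-01]))
```

send_rows:
  targets:
    - [[0,0,-0.4],[0,0,0]]
    - [[0,0,-0.4],[0,0,0]]
    - [[0.74,-0.87,-0.4],[0,0,-0.12]]
    - [[0.74,-0.87,-0.4],[0,0,-0.12]]
    - [[0.74,-0.87,-0.4],[0,0,-0.12]]
    - [[0.74,-0.87,-0.4],[0,0,-0.12]]
    - [[0.74,-0.87,-0.4],[0,0,-0.12]]
    - [[0.74,-0.87,-0.4],[0,0,-0.12]]
    - [[0.74,-0.87,-0.4],[0,0,-0.12]]
    - [[0.74,-0.87,-0.4],[0,0,-0.12]]
  fingers: 0.75
  newtons: 10

```text
clock: 1.35
tool_pos: [0.3477, -0.2472, 0.3586]
eef_rot: [0.924, 0.382, -0.0, 0.0]
contact_force: [0.1, 0.7, 0.6]
opening: 0.748
finger_force: 0.0
```

```bash
cat > g.py <<'E'
import sys
from plant import *
from h import *
s=get_state();a=list(map(float,sys.argv[1:5]))
print(s['clock'],s['tool_pos'].round(4),s['contact_force'].round(2),round(s['opening'],3),round(float(np.max(s['finger_force'])),1),'q7',s['q'][6].round(2))
print(move(s,a[:3],np.radians(a[3])))
E
python3 g.py .4497 .0821 .20 -45
```

```text
1.35 [ 0.3477 -0.2472  0.3586] [0.05 0.66 0.61] 0.748 0.0 q7 -0.44
(array([ 1.0161, -0.5379,  0.5277]), array([ 0.    ,  0.0003, -0.0006]))
```

send_rows:
  targets:
    - [[1.0,-0.53,0.4],[0,0,0]]
    - [[1.0,-0.53,0.4],[0,0,0]]
    - [[1.0,-0.53,0.4],[0,0,0]]
    - [[1.0,-0.53,0.4],[0,0,0]]
    - [[1.0,-0.53,0.4],[0,0,0]]
    - [[1.0,-0.53,0.4],[0,0,0]]
    - [[1.0,-0.53,0.4],[0,0,0]]
    - [[1.0,-0.53,0.4],[0,0,0]]

```text
clock: 2.35
tool_pos: [0.4482, 0.0764, 0.2383]
eef_rot: [0.925, 0.381, -0.001, 0.001]
contact_force: [-0.3, -0.6, 0.3]
opening: 0.753
finger_force: 0.0
```

```bash
python3 g.py .4497 .0821 .042 -45; cat > w.py <<'E'
import sys
from plant import *
from h import *
s=get_state();c=snapshot('wrist')
T=np.eye(4);T[:3,:3]=R.from_quat(s['eef_rot']).as_matrix();T[:3,3]=s['tool_pos']
c['T']=T@c['T_tool_cam'];pickle.dump(c,open(sys.argv[1]+'.pkl','wb'))
cv2.imwrite(f'pics/{sys.argv[1]}.png',cv2.resize(c['img'],(800,600),interpolation=cv2.INTER_CUBIC))
E
python3 w.py w1
```

```text
2.35 [0.4482 0.0764 0.2383] [-0.3  -0.58  0.26] 0.753 0.0 q7 -1.39
(array([ 0.018 , -0.0102,  0.6544]), array([ 0.0001,  0.0006, -0.001 ]))
```

View pics/w1.png

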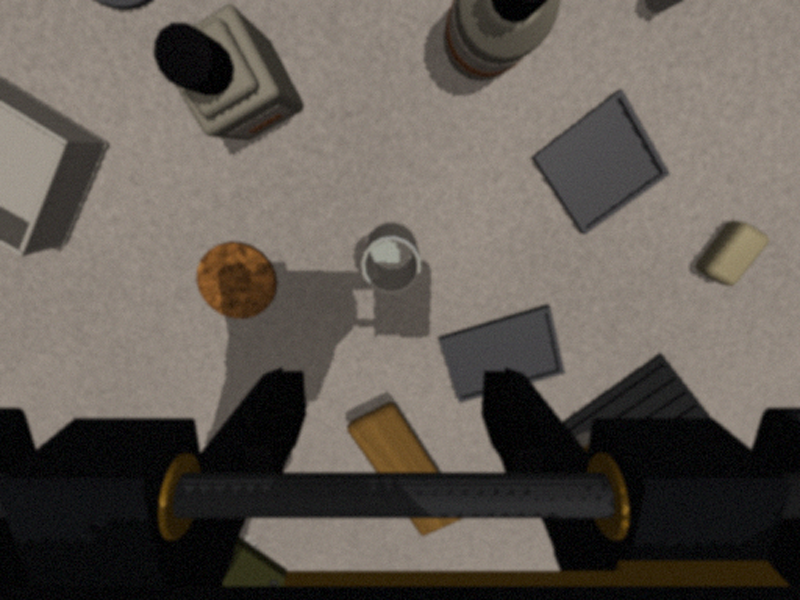

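The wrist view shows the cup rim centred at (390,264), both dishes on the right, the square bottle at (240,75) and the round bottle at (505,25). I'll cross-check these against the top camera.

```bash
python3 - <<'E'
from h import *
c=pickle.load(open('w1.pkl','rb'));T=c['T'];W=lambda x,y,z:bp(c,T,x*.64,y*.64,z)[:2]
print('cup',W(390,264,.07),'diam',np.linalg.norm(W(361,264,.07)-W(419,264,.07)))
ang=lambda a,b:np.degrees(np.arctan2(*(b-a)[::-1])).round(1)
for n,pts in(('sd',[(622,91),(667,173),(584,232),(532,158)]),('od',[(547,306),(563,374),(458,399),(440,337)])):
    P=np.array([W(*q,.008) for q in pts]);print(n,P.mean(0),[ang(P[i],P[(i+1)%4]) for i in range(4)],np.linalg.norm(P-np.roll(P,-1,0),axis=1).round(3))
# square bottle: body top front edge and right side edge
for a,b,z in[((213,137),(302,103),.0),((207,130),(270,85),.086),((270,85),(232,8),.086)]:
    print('sb',ang(W(*a,z),W(*b,z)),np.linalg.norm(W(*a,z)-W(*b,z)))
print('sbcap',W(186,55,.132))
E
```

```text
cup [0.45281304 0.08411023] diam 0.04208902475062078
sd [0.62070423 0.01038103] [np.float64(-97.6), np.float64(173.0), np.float64(84.9), np.float64(-8.0)] [0.076 0.078 0.078 0.081]
od [ 0.45373517 -0.06072805] [np.float64(-116.7), np.float64(150.1), np.float64(61.6), np.float64(-27.6)] [0.072 0.102 0.068 0.1  ]
sb -26.3 0.0780194091707978
sb -13.8 0.0488877789991231
sb 69.4 0.04427579455242215
sbcap [0.46769236 0.24296417]
```

send_rows:
  targets:
    - [[0.024,-0.009,0.2],[0,0,0]]
    - [[0.024,-0.009,0.4],[0,0,0]]
    - [[0.024,-0.009,0.55],[0,0,0]]
    - [[0.024,-0.009,0.654],[0,0,0]]
    - [[0.024,-0.009,0.654],[0,0,0]]
    - [[0.024,-0.009,0.654],[0,0,0]]

```text
clock: 3.15
tool_pos: [0.452, 0.0844, 0.0436]
eef_rot: [0.924, 0.381, 0.001, 0.0]
contact_force: [0.6, 0.1, 0.8]
opening: 0.75
finger_force: 0.0
```

send_rows:
  targets:
    - [[0,0,0],[0,0,0]]
    - [[0,0,0],[0,0,0]]
    - [[0,0,0],[0,0,0]]
    - [[0,0,0],[0,0,0]]
    - [[0,0,0],[0,0,0]]
  fingers: 0.0
  newtons: 10

```text
clock: 3.78
tool_pos: [0.452, 0.0852, 0.0432]
eef_rot: [0.924, 0.382, 0.001, 0.0]
contact_force: [1.2, -1.3, 7.2]
opening: 0.501
finger_force: 10.0
```

```bash
python3 g.py .511 -.218 .12 -45
```

```text
3.775 [0.452  0.0852 0.0432] [ 1.16 -1.25  7.18] 0.501 10.0 q7 -1.63
(array([-0.5744,  0.8547, -0.2555]), array([ 0.0004, -0.0004, -0.0003]))
```

send_rows:
  targets:
    - [[0,0,-0.1],[0,0,0]]
    - [[0,0,-0.26],[0,0,0]]
    - [[-0.1,0.15,-0.26],[0,0,0]]
    - [[-0.2,0.3,-0.26],[0,0,0]]
    - [[-0.3,0.45,-0.26],[0,0,0]]
    - [[-0.4,0.6,-0.26],[0,0,0]]
    - [[-0.5,0.74,-0.26],[0,0,0]]
    - [[-0.574,0.855,-0.26],[0,0,0]]
    - [[-0.574,0.855,-0.26],[0,0,0]]
    - [[-0.574,0.855,-0.26],[0,0,0]]

```text
clock: 5.03
tool_pos: [0.5103, -0.2167, 0.1204]
eef_rot: [0.924, 0.383, -0.0, -0.001]
contact_force: [0.5, 0.8, -0.3]
opening: 0.502
finger_force: 10.0
```

```bash
python3 g.py .511 -.218 .049 -45;python3 w.py w2
```

```text
5.025 [ 0.5103 -0.2167  0.1204] [ 0.49  0.79 -0.33] 0.502 10.0 q7 -1.0
(array([-0.0014,  0.0051,  0.2379]), array([-0.0004, -0.0001,  0.0001]))
```

View pics/w2.png

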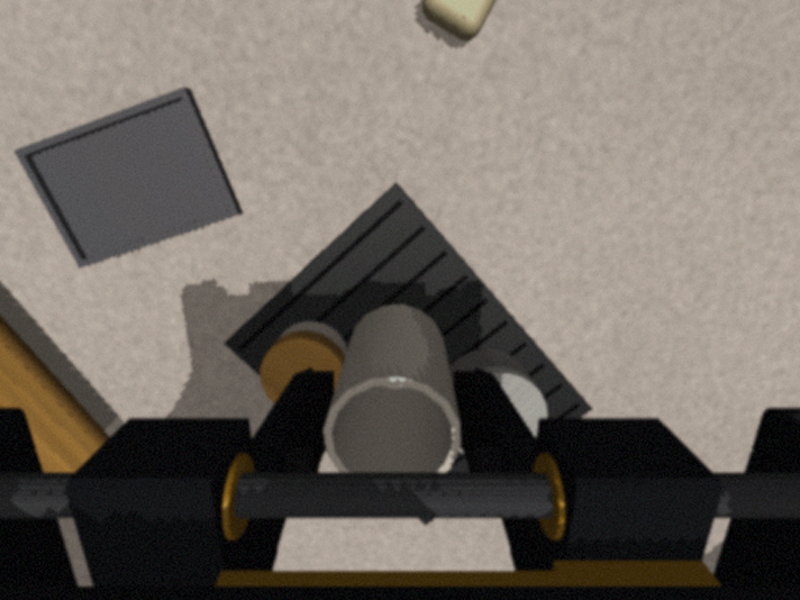

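The cup hangs straight, with the jar at (300,370) and the tin at (520,400), both clear below. I'll lower it slowly.

send_rows:
  targets:
    - [[-0.001,0.004,0.1],[0,0,0]]
    - [[-0.001,0.004,0.18],[0,0,0]]
    - [[-0.001,0.004,0.215],[0,0,0]]
    - [[-0.001,0.004,0.225],[0,0,0]]
    - [[-0.001,0.004,0.232],[0,0,0]]
    - [[-0.001,0.004,0.237],[0,0,0]]
    - [[-0.001,0.004,0.241],[0,0,0]]
    - [[-0.001,0.004,0.244],[0,0,0]]
    - [[-0.001,0.004,0.244],[0,0,0]]

```text
clock: 6.2
tool_pos: [0.5114, -0.219, 0.0475]
eef_rot: [0.924, 0.382, 0.0, 0.0]
contact_force: [0.3, -0.0, -0.3]
opening: 0.502
finger_force: 10.0
```

send_rows:
  targets:
    - [[0,0,0.002],[0,0,0]]
    - [[0,0,0.004],[0,0,0]]
    - [[0,0,0.004],[0,0,0]]

```text
clock: 6.58
tool_pos: [0.5119, -0.2192, 0.0469]
eef_rot: [0.924, 0.382, 0.0, 0.001]
contact_force: [-0.0, -0.4, 7.0]
opening: 0.497
finger_force: 10.0
```

Contact reads 7 N, so the cup is on the mat. I'll open the gripper and rise.

send_rows:
  targets:
    - [[0,0,0],[0,0,0]]
    - [[0,0,0],[0,0,0]]
    - [[0,0,0],[0,0,0]]
    - [[0,0,0],[0,0,0]]
    - [[0,0,-0.2],[0,0,0]]
    - [[0,0,-0.4],[0,0,0]]
    - [[0,0,-0.6],[0,0,0]]
    - [[0,0,-0.7],[0,0,0]]
    - [[0,0,-0.7],[0,0,0]]
  fingers: 0.7

```text
clock: 7.7
tool_pos: [0.5126, -0.2191, 0.2584]
eef_rot: [0.924, 0.382, 0.002, 0.002]
contact_force: [-0.4, 1.0, -0.6]
opening: 0.698
finger_force: 0.0
```

```bash
python3 w.py w3; python3 g.py .6241 .3063 .26 92; python3 g.py .6241 .3063 .26 2
```

```text
7.75 [ 0.5114 -0.219   0.2566] [-0.62  0.22 -0.09] 0.701 0.0 q7 -0.86
(array([ 1.5031, -0.9739, -0.0125]), array([ 4.000e-04, -2.000e-04,  2.386e-01]))
7.75 [ 0.5114 -0.219   0.2566] [-0.62  0.22 -0.09] 0.701 0.0 q7 -0.86
(array([ 1.5031, -0.9739, -0.0125]), array([ 5.000e-04,  1.000e-04, -2.614e-01]))
```

View pics/w3.png

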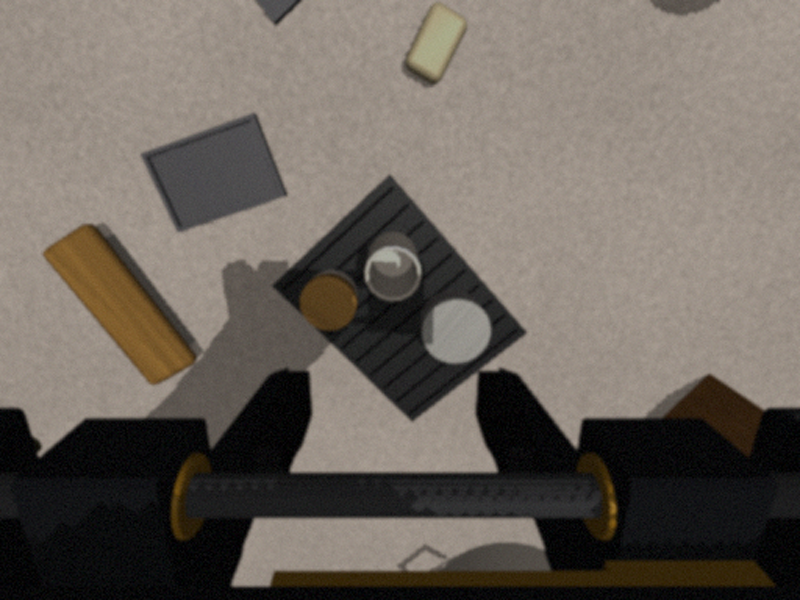

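The cup stands upright with its rim at (393,273), the tin is at (457,331) and the jar at (329,303). I'll check the clearances.

```bash
python3 - <<'E'
from h import *
c=pickle.load(open('w3.pkl','rb'));T=c['T'];W=lambda x,y,z:bp(c,T,x*.64,y*.64,z)[:2]
P=np.array([W(*q,.004) for q in[(390,178),(524,331),(412,419),(274,286)]]);m=P.mean(0)
cu,ti,ja=W(393,273,.074),W(457,331,.039),W(329,303,.036)
ex=P[0]-P[3]+P[1]-P[2]
ex=(P[0]-P[3]);ex/=np.linalg.norm(ex);print('mat',m,'cup',cu,'offset in edges',(cu-m)@ex,(cu-m)@[-ex[1],ex[0]],'tin',ti,np.linalg.norm(cu-ti),'jar',ja,np.linalg.norm(cu-ja), np.linalg.norm(P-np.roll(P,-1,0),axis=1))
O=np.array([W(*q,.008) for q in[(254,114),(287,194),(180,230),(143,154)]]);print('od',O.mean(0),np.linalg.norm(O-np.roll(O,-1,0),axis=1))
for a,b in((1,2),(0,3)):print(np.degrees(np.arctan2(*(O[b]-O[a])[::-1])))
E
```

```text
mat [ 0.48044903 -0.2644691 ] cup [ 0.51214116 -0.22070854] offset in edges 0.02913327524440136 0.045504175049657994 tin [ 0.50854928 -0.30479084] 0.08415898818501011 jar [ 0.44681291 -0.20702828] 0.06674525551265217 [0.19357141 0.14593406 0.19519335 0.14625427]
od [ 0.45496171 -0.06356079] [0.0678537  0.10245173 0.0675632  0.10165733]
152.64311735683816
152.79792527944582
```

The cup is fine: 84 mm from the tin, 67 mm from the jar, and well inside the mat. Next is the oblong bottle.

send_rows:
  targets:
    - [[0.75,-0.49,0],[0,0,-0.13]]
    - [[0.75,-0.49,0],[0,0,-0.13]]
    - [[0.75,-0.49,0],[0,0,-0.13]]
    - [[0.75,-0.49,0],[0,0,-0.13]]
    - [[0.75,-0.49,0],[0,0,-0.13]]
    - [[0.75,-0.49,0],[0,0,-0.13]]
  fingers: 0.62
  newtons: 25

```text
clock: 8.5
tool_pos: [0.5658, 0.0449, 0.2546]
eef_rot: [0.826, 0.563, -0.001, -0.001]
contact_force: [0.0, -0.4, -1.0]
opening: 0.622
finger_force: 0.0
```

```bash
python3 g.py .6 .285 .26 2
```

```text
8.5 [0.5658 0.0449 0.2546] [ 0.04 -0.37 -1.  ] 0.622 0.0 q7 -0.99
(array([ 0.7864, -0.1871, -0.0187]), array([-0.0008,  0.0003, -0.1304]))
```

send_rows:
  targets:
    - [[0.5,-0.18,-0.08],[0,0,-0.13]]
    - [[0.5,-0.18,-0.08],[0,0,-0.13]]
    - [[0.5,-0.18,-0.08],[0,0,-0.13]]
    - [[0.5,-0.18,-0.08],[0,0,-0.13]]
    - [[0.5,-0.18,-0.08],[0,0,-0.13]]

```text
clock: 9.12
tool_pos: [0.5723, 0.1995, 0.2789]
eef_rot: [0.698, 0.716, -0.002, 0.001]
contact_force: [0.5, -0.9, -0.7]
opening: 0.62
finger_force: 0.0
```

```bash
python3 w.py w4; python3 g.py .6241 .3063 .26 2
```

```text
9.175 [0.5723 0.1995 0.279 ] [-0.04 -0.69 -0.71] 0.619 0.0 q7 -0.86
(array([0.3517, 0.182 , 0.062 ]), array([-0.0004,  0.0012, -0.0028]))
```

View pics/w4.png

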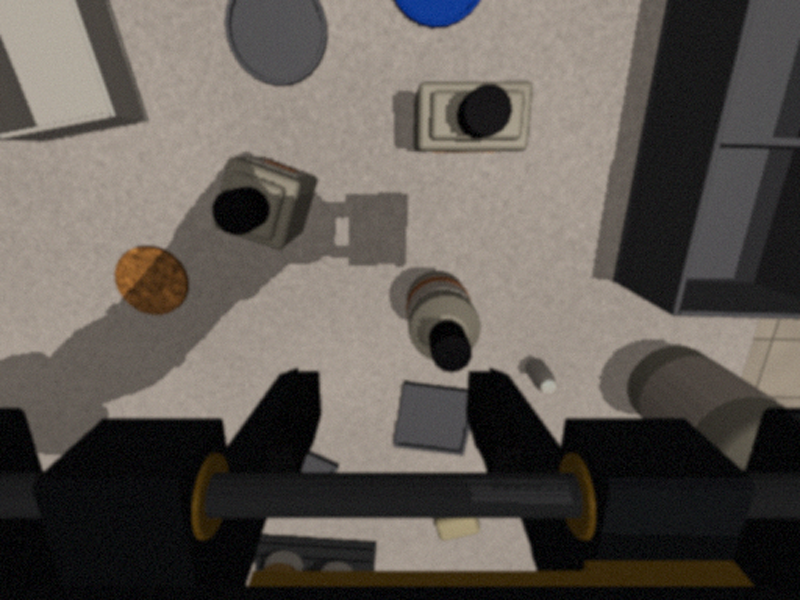

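The view shows the oblong bottle with its cap top at (489,110) and sides parallel to the image rows, the square bottle's cap top at (237,211) and the round bottle's cap top at (452,350).

```bash
python3 - <<'E'
from h import *
c=pickle.load(open('w4.pkl','rb'));T=c['T'];W=lambda x,y,z:bp(c,T,x*.64,y*.64,z)[:2]
print('nadir',T[:3,3])
for n,x,y in(('ob',489,110),('sb',237,211),('rb',452,350)):print(n,W(x,y,.132))
for n,a,b in(('ob',(417,150),(525,152)),('ob',(421,82),(531,83)),('sb',(316,180),(279,247)),('sb',(236,160),(316,180))):
    e=W(*b,.086)-W(*a,.086);print(n,np.degrees(np.arctan2(*e[::-1])),np.linalg.norm(e))
S=np.array([W(*q,.008) for q in[(404,382),(468,389),(461,451),(394,443)]]);print(S.mean(0),np.degrees(np.arctan2(*(S[1]-S[0])[::-1])))
E
```

```text
nadir [0.56976382 0.28296266 0.42449293]
ob [0.62695759 0.31015622]
sb [0.46888797 0.24563702]
rb [0.61556023 0.15060722]
ob 0.5110876126978647 0.07800700059989699
ob 1.0359421011422978 0.075828904434553
sb -120.68027992235616 0.05894498561792847
sb -12.20262781163674 0.059014124533204634
[0.61849152 0.01430922] -5.453982756308504
```

send_rows:
  targets:
    - [[0.18,0.09,0.05],[0,0,0]]
    - [[0.359,0.188,0.06],[0,0,0]]
    - [[0.359,0.188,0.2],[0,0,0]]
    - [[0.359,0.188,0.35],[0,0,0]]
    - [[0.359,0.188,0.5],[0,0,0]]
    - [[0.359,0.188,0.57],[0,0,0]]
    - [[0.359,0.188,0.587],[0,0,0]]
    - [[0.359,0.188,0.587],[0,0,0]]

```text
clock: 10.18
tool_pos: [0.6257, 0.313, 0.1053]
eef_rot: [0.696, 0.718, 0.001, 0.0]
contact_force: [0.2, 0.4, 0.3]
opening: 0.618
finger_force: 0.0
```

send_rows:
  targets:
    - [[0,0,0],[0,0,0]]
    - [[0,0,0],[0,0,0]]
    - [[0,0,0],[0,0,0]]
    - [[0,0,0],[0,0,0]]
    - [[0,0,0],[0,0,0]]
    - [[0,0,0],[0,0,0]]
  fingers: 0.0
  newtons: 30

```text
clock: 10.92
tool_pos: [0.6256, 0.3132, 0.1048]
eef_rot: [0.696, 0.718, 0.001, 0.0]
contact_force: [1.5, 0.2, 5.7]
opening: 0.331
finger_force: 30.0
```

```bash
python3 g.py .4536 -.0625 .255 -26.5
```

```text
10.925 [0.6256 0.3132 0.1048] [1.47 0.18 5.66] 0.331 30.0 q7 -1.01
(array([-1.2339, -0.6103, -0.5028]), array([ 0.0005, -0.0004,  0.1569]))
```

send_rows:
  targets:
    - [[0,0,-0.08],[0,0,0]]
    - [[0,0,-0.22],[0,0,0]]
    - [[0,0,-0.38],[0,0,0]]
    - [[0,0,-0.5],[0,0,0]]
    - [[-0.06,-0.03,-0.52],[0,0,0.01]]
    - [[-0.18,-0.09,-0.52],[0,0,0.03]]
    - [[-0.32,-0.16,-0.52],[0,0,0.05]]
    - [[-0.47,-0.23,-0.52],[0,0,0.08]]
    - [[-0.6,-0.3,-0.52],[0,0,0.1]]
    - [[-0.74,-0.37,-0.52],[0,0,0.12]]
    - [[-0.86,-0.43,-0.52],[0,0,0.14]]
    - [[-0.96,-0.48,-0.52],[0,0,0.156]]

```text
clock: 12.42
tool_pos: [0.4875, 0.0186, 0.259]
eef_rot: [0.85, 0.526, -0.002, -0.0]
contact_force: [0.4, -0.0, -1.4]
opening: 0.331
finger_force: 30.0
```

```bash
python3 g.py .4556 -.0585 .15 -26.3
```

```text
12.425 [0.4875 0.0186 0.259 ] [ 0.38 -0.03 -1.42] 0.331 30.0 q7 -1.07
(array([-0.2766,  0.0203,  0.3641]), array([-0.0009,  0.0008, -0.0009]))
```

send_rows:
  targets:
    - [[-0.12,0.01,0.05],[0,0,0]]
    - [[-0.27,0.02,0.15],[0,0,0]]
    - [[-0.27,0.02,0.28],[0,0,0]]
    - [[-0.27,0.02,0.36],[0,0,0]]
    - [[-0.27,0.02,0.38],[0,0,0]]
    - [[-0.27,0.02,0.38],[0,0,0]]
    - [[-0.27,0.02,0.38],[0,0,0]]

```text
clock: 13.3
tool_pos: [0.4597, -0.0545, 0.1468]
eef_rot: [0.849, 0.528, 0.001, 0.0]
contact_force: [0.8, 1.2, -2.3]
opening: 0.33
finger_force: 30.0
```

```bash
python3 g.py .4556 -.0585 .109 -26.3; python3 w.py w5;python3 - <<'E'
from plant import *
import cv2
c=snapshot('scene')['img'];cv2.imwrite('pics/s5.png',cv2.resize(c[170:290,150:310],None,fx=5,fy=5,interpolation=cv2.INTER_CUBIC))
E
```

```text
13.3 [ 0.4597 -0.0545  0.1468] [ 0.77  1.21 -2.27] 0.33 30.0 q7 -1.14
(array([-0.0182, -0.0066,  0.1259]), array([ 0.0004, -0.0002, -0.    ]))
```

View pics/s5.png

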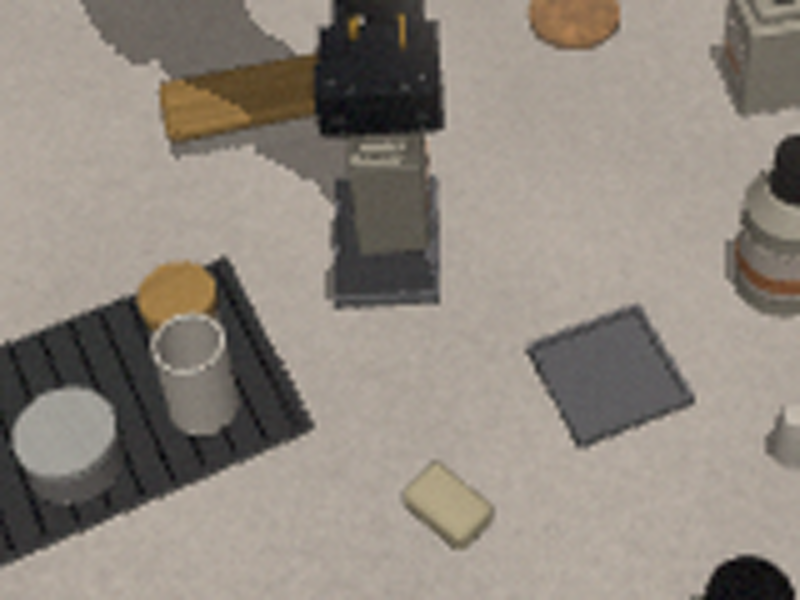

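View pics/w5.png

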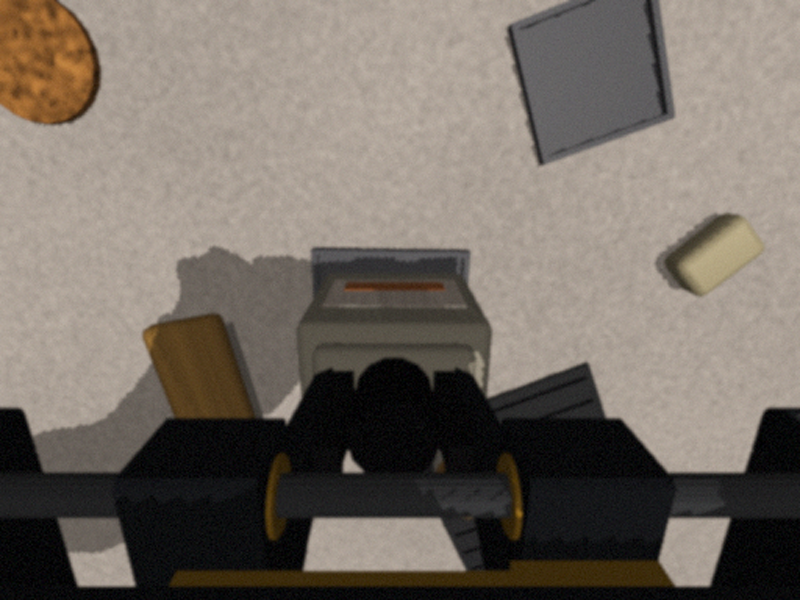

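The scene and wrist views show the bottle hanging straight over the oblong dish with its sides parallel. The bottle's front bottom edge is at wrist y≈281, x 326..466, and the dish's far rim corners are (312,249) and (469,250). I'll compute the remaining offset.

```bash
cat > rel.py <<'E'
from h import *
def rel(f,dish,bot,zb,dx,bx):
    "offset (mm, tool axes) to add to the tool so that bottle centre lies on dish centre, from far corners"
    c=pickle.load(open(f+'.pkl','rb'));C=c['T_tool_cam'];T=c['T'];M=(T@np.linalg.inv(C))
    tl=lambda u,v,z:(np.linalg.inv(M)@np.r_[bp(c,T,u*.64,v*.64,z),1])[:3]
    D=np.array([tl(*p,.008) for p in dish]);B=np.array([tl(*p,zb) for p in bot])
    print('dish corners',(D*1e3).round(1)[:,:2].tolist(),'bottle',(B*1e3).round(1)[:,:2].tolist())
    d=D.mean(0)-[dx,0,0];b=B.mean(0)-[bx,0,0]
    print('dish c',(d*1e3).round(1),'bottle c',(b*1e3).round(1),'move units',((d-b)/.3).round(4)[:2])
E
python3 -c "
from rel import *
rel('w5',[(312,249),(469,250)],[(326,281),(466,281)],.042,.035,.023)"
```

```text
dish corners [[25.9, -52.9], [25.2, 49.2]] bottle [[13.7, -39.5], [13.7, 42.6]]
dish c [ -9.4  -1.8 138.8] bottle c [ -9.3   1.5 104.8] move units [-0.0005 -0.0112]
```

send_rows:
  targets:
    - [[-0.005,-0.009,0.04],[0,0,0]]
    - [[-0.005,-0.009,0.08],[0,0,0]]
    - [[-0.005,-0.009,0.1],[0,0,0]]
    - [[-0.005,-0.009,0.112],[0,0,0]]
    - [[-0.005,-0.009,0.118],[0,0,0]]
    - [[-0.005,-0.009,0.122],[0,0,0]]
    - [[-0.005,-0.009,0.125],[0,0,0]]
    - [[-0.005,-0.009,0.128],[0,0,0]]
    - [[-0.005,-0.009,0.128],[0,0,0]]

```text
clock: 14.52
tool_pos: [0.4563, -0.0549, 0.1077]
eef_rot: [0.85, 0.528, 0.0, 0.0]
contact_force: [0.2, -1.2, -1.5]
opening: 0.332
finger_force: 30.0
```

send_rows:
  targets:
    - [[0,0,0.002],[0,0,0]]
    - [[0,0,0.004],[0,0,0]]
    - [[0,0,0.004],[0,0,0]]

```text
clock: 14.9
tool_pos: [0.4568, -0.0552, 0.1074]
eef_rot: [0.85, 0.527, 0.001, 0.001]
contact_force: [0.2, -1.2, 11.8]
opening: 0.33
finger_force: 30.0
```

send_rows:
  targets:
    - [[0,0,0],[0,0,0]]
    - [[0,0,0],[0,0,0]]
    - [[0,0,0],[0,0,0]]
    - [[0,0,0],[0,0,0]]
    - [[0,0,-0.15],[0,0,0]]
    - [[0,0,-0.35],[0,0,0]]
    - [[0,0,-0.5],[0,0,0]]
    - [[0,0,-0.5],[0,0,0]]
    - [[0,0,-0.5],[0,0,0]]
  fingers: 0.62

```text
clock: 16.02
tool_pos: [0.4555, -0.0552, 0.2557]
eef_rot: [0.85, 0.527, -0.001, -0.0]
contact_force: [-0.0, 0.4, -0.3]
opening: 0.614
finger_force: 0.0
```

```bash
python3 w.py w6; python3 g.py .4675 .244 .258 -16; python3 g.py .4675 .244 .258 10
```

```text
16.075 [ 0.4552 -0.0551  0.2553] [ 0.44 -0.09 -0.12] 0.619 0.0 q7 -0.95
(array([ 0.9121, -0.4051, -0.0095]), array([-0.0007,  0.0004, -0.0573]))
16.075 [ 0.4552 -0.0551  0.2553] [ 0.44 -0.09 -0.12] 0.619 0.0 q7 -0.95
(array([ 0.9121, -0.4051, -0.0095]), array([-8.000e-04,  2.000e-04, -2.017e-01]))
```

View pics/w6.png

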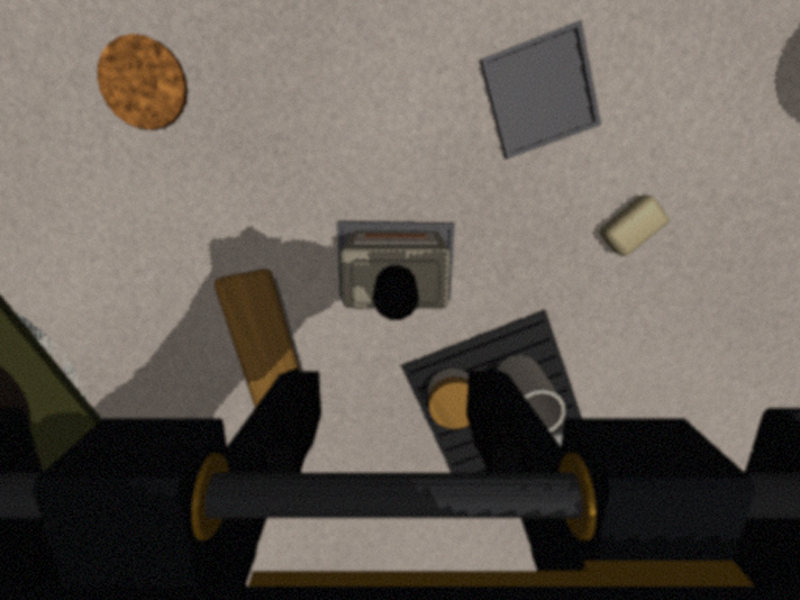

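```bash
python3 - <<'E'
from rel import *
rel('w6',[(338,222),(454,222)],[(351,235),(437,235)],.003,.035,.023)
c=pickle.load(open('w6.pkl','rb'));T=c['T'];W=lambda x,y,z:bp(c,T,x*.64,y*.64,z)[:2]
print('ob cap',W(396,295,.135))
S=np.array([W(*q,.008) for q in[(481,60),(581,22),(599,124),(506,158)]]);print(S.mean(0),[np.degrees(np.arctan2(*(S[(i+1)%4]-S[i])[::-1])).round(1) for i in range(4)])
E
```

```text
dish corners [[28.2, -48.7], [28.2, 53.5]] bottle [[15.9, -38.1], [15.9, 39.4]]
dish c [ -6.8   2.4 247.7] bottle c [ -7.1   0.7 252.7] move units [0.0011 0.0058]
ob cap [ 0.45687424 -0.05586779]
[0.62079022 0.00952744] [np.float64(-7.3), np.float64(-97.6), np.float64(173.3), np.float64(83.0)]
```

The oblong bottle sits within about 2 mm of its dish centre, sides parallel. Next is the square bottle.

send_rows:
  targets:
    - [[0.912,-0.405,-0.01],[0,0,-0.057]]
    - [[0.912,-0.405,-0.01],[0,0,-0.057]]
    - [[0.912,-0.405,-0.01],[0,0,-0.057]]
    - [[0.912,-0.405,-0.01],[0,0,-0.057]]
    - [[0.912,-0.405,-0.01],[0,0,-0.057]]
    - [[0.912,-0.405,-0.01],[0,0,-0.057]]
    - [[0.912,-0.405,-0.01],[0,0,-0.057]]
    - [[0.912,-0.405,-0.01],[0,0,-0.057]]

```text
clock: 17.08
tool_pos: [0.4686, 0.242, 0.2585]
eef_rot: [0.8, 0.6, -0.001, 0.001]
contact_force: [-0.0, 0.2, 0.2]
opening: 0.622
finger_force: 0.0
```

```bash
python3 w.py w7; python3 g.py .4675 .244 .1045 -16
```

```text
17.125 [0.4687 0.2423 0.2588] [ 0.41 -0.38  1.03] 0.619 0.0 q7 -1.34
(array([ 0.0055, -0.0053,  0.5144]), array([-0.0001,  0.0006, -0.0011]))
```

View pics/w7.png

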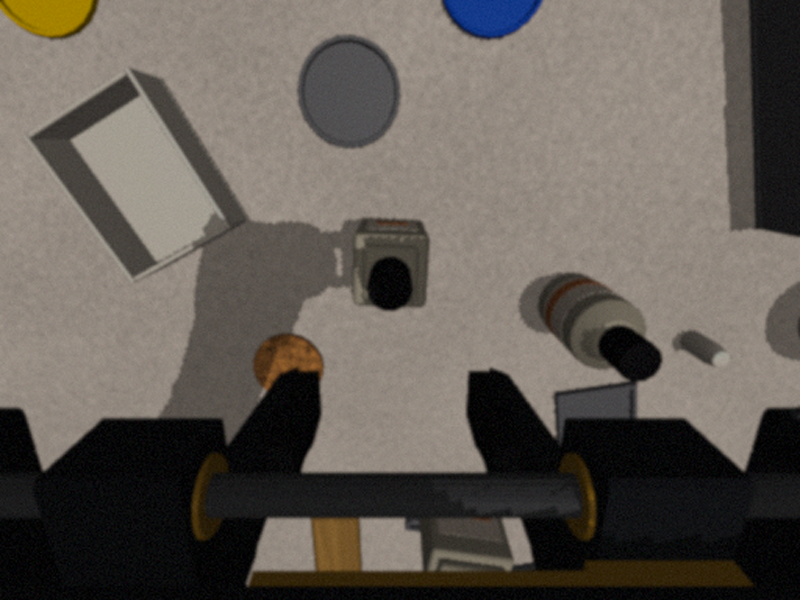

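The square bottle's sides run parallel to the tool axes, with its cap top at (389,286). The round grey dish is at (349,91).

```bash
python3 - <<'E'
from h import *
c=pickle.load(open('w7.pkl','rb'));T=c['T'];W=lambda x,y,z:bp(c,T,x*.64,y*.64,z)[:2]
C=c['T_tool_cam'];M=np.linalg.inv(T@np.linalg.inv(C))
p=W(389,286,.132);print('sb',p,'tool mm',(M@[*p,.132,1]*1e3).round(1)[:2]/300)
print('rb',W(634,358,.132))
e=W(428,236,.086)-W(357,234,.086);print(np.degrees(np.arctan2(*e[::-1])))
P=np.array([W(*q,.008) for q in[(299,91),(399,91),(349,35),(349,148)]]);print('rd',P[:2].mean(0),P[2:].mean(0),np.linalg.norm(P[0]-P[1]),np.linalg.norm(P[2]-P[3]))
E
```

```text
sb [0.46689016 0.24682195] tool mm [ 0.015      -0.00966667]
rb [0.61172086 0.15202022]
-17.810579076875587
rd [0.47088625 0.37955676] [0.47029314 0.37773237] 0.0811423457859175 0.08335766615097706
```

send_rows:
  targets:
    - [[0.01,-0.007,0.15],[0,0,0]]
    - [[0.01,-0.007,0.32],[0,0,0]]
    - [[0.01,-0.007,0.45],[0,0,0]]
    - [[0.01,-0.007,0.5],[0,0,0]]
    - [[0.01,-0.007,0.514],[0,0,0]]
    - [[0.01,-0.007,0.514],[0,0,0]]
    - [[0.01,-0.007,0.514],[0,0,0]]

```text
clock: 18.0
tool_pos: [0.4681, 0.2482, 0.1064]
eef_rot: [0.799, 0.601, 0.001, 0.0]
contact_force: [-0.2, 0.6, 0.1]
opening: 0.62
finger_force: 0.0
```

send_rows:
  targets:
    - [[0,0,0],[0,0,0]]
    - [[0,0,0],[0,0,0]]
    - [[0,0,0],[0,0,0]]
    - [[0,0,0],[0,0,0]]
    - [[0,0,0],[0,0,0]]
    - [[0,0,0],[0,0,0]]
  fingers: 0.0
  newtons: 30

```text
clock: 18.75
tool_pos: [0.4675, 0.2478, 0.1054]
eef_rot: [0.799, 0.601, 0.0, 0.0]
contact_force: [-0.2, -0.2, 4.1]
opening: 0.331
finger_force: 30.0
```

```bash
python3 g.py .62 .0095 .255 -6.5
```

```text
18.75 [0.4675 0.2478 0.1054] [-0.21 -0.21  4.06] 0.331 30.0 q7 -1.56
(array([-0.6226,  0.7084, -0.4983]), array([ 0.0002, -0.    , -0.0531]))
```

send_rows:
  targets:
    - [[0,0,-0.08],[0,0,0]]
    - [[0,0,-0.22],[0,0,0]]
    - [[0,0,-0.38],[0,0,0]]
    - [[0,0,-0.5],[0,0,0]]
    - [[-0.04,0.05,-0.53],[0,0,-0.005]]
    - [[-0.13,0.15,-0.53],[0,0,-0.01]]
    - [[-0.23,0.26,-0.53],[0,0,-0.02]]
    - [[-0.33,0.38,-0.53],[0,0,-0.03]]
    - [[-0.43,0.49,-0.53],[0,0,-0.04]]
    - [[-0.53,0.6,-0.53],[0,0,-0.05]]
    - [[-0.59,0.68,-0.53],[0,0,-0.055]]
    - [[-0.62,0.708,-0.53],[0,0,-0.055]]

```text
clock: 20.25
tool_pos: [0.62, 0.008, 0.2626]
eef_rot: [0.745, 0.667, -0.001, -0.001]
contact_force: [0.0, -0.0, -3.8]
opening: 0.332
finger_force: 30.0
```

send_rows:
  targets:
    - [[0,0,0.1],[0,0,0]]
    - [[0,0,0.24],[0,0,0]]
    - [[0,0,0.34],[0,0,0]]
    - [[0,0,0.38],[0,0,0]]
    - [[0,0,0.38],[0,0,0]]
    - [[0,0,0.38],[0,0,0]]

```text
clock: 21.0
tool_pos: [0.6208, 0.011, 0.1516]
eef_rot: [0.744, 0.668, 0.001, 0.001]
contact_force: [0.7, -0.5, -2.4]
opening: 0.329
finger_force: 30.0
```

```bash
python3 w.py w8; python3 g.py .62 .0095 .1082 -6.1
```

```text
21.05 [0.6209 0.0108 0.1517] [ 0.37  0.15 -3.3 ] 0.328 30.0 q7 -0.79
(array([-0.0049, -0.0028,  0.145 ]), array([ 0.0008, -0.0003, -0.0003]))
```

View pics/w8.png

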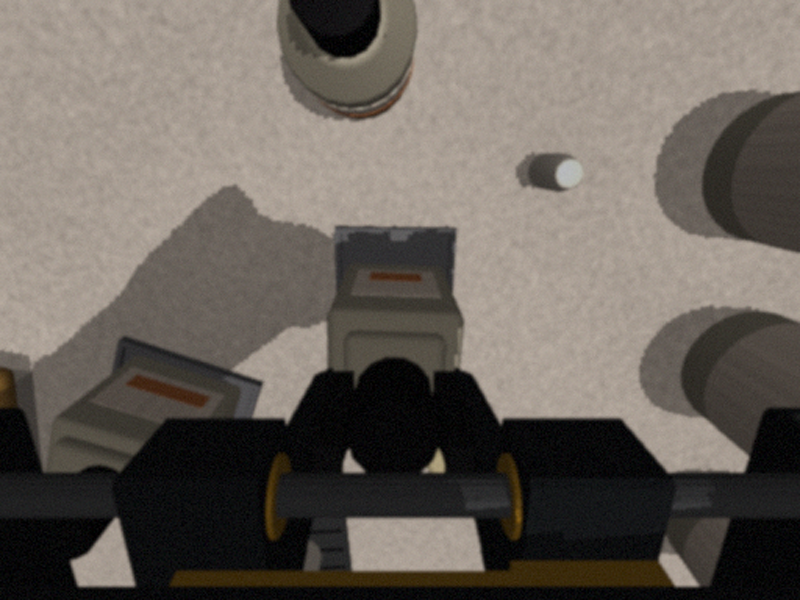

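The bottle hangs parallel to the square dish. Its far bottom edge is at (347,266)-(446,266), and the dish's far rim corners are (335,227) and (456,228).

```bash
python3 -c "
from rel import *
rel('w8',[(335,227),(456,228)],[(347,266),(446,266)],.0463,.04,.028)"
```

```text
dish corners [[39.5, -38.1], [38.8, 40.7]] bottle [[22.7, -27.1], [22.7, 30.4]]
dish c [ -0.8   1.3 143.6] bottle c [ -5.3   1.7 105.3] move units [ 0.015  -0.0012]
```

send_rows:
  targets:
    - [[0.007,-0.002,0.05],[0,0,0]]
    - [[0.007,-0.002,0.1],[0,0,0]]
    - [[0.007,-0.002,0.12],[0,0,0]]
    - [[0.007,-0.002,0.13],[0,0,0]]
    - [[0.007,-0.002,0.135],[0,0,0]]
    - [[0.007,-0.002,0.139],[0,0,0]]
    - [[0.007,-0.002,0.142],[0,0,0]]
    - [[0.007,-0.002,0.145],[0,0,0]]
    - [[0.007,-0.002,0.145],[0,0,0]]

```text
clock: 22.18
tool_pos: [0.62, 0.0125, 0.1084]
eef_rot: [0.744, 0.668, 0.0, 0.001]
contact_force: [-3.2, -1.5, 6.8]
opening: 0.328
finger_force: 30.0
```

send_rows:
  targets:
    - [[0,0,0],[0,0,0]]
    - [[0,0,0],[0,0,0]]
    - [[0,0,0],[0,0,0]]
    - [[0,0,0],[0,0,0]]
    - [[0,0,-0.15],[0,0,0]]
    - [[0,0,-0.35],[0,0,0]]
    - [[0,0,-0.5],[0,0,0]]
    - [[0,0,-0.5],[0,0,0]]
    - [[0,0,-0.5],[0,0,0]]
  fingers: 0.62

```text
clock: 23.3
tool_pos: [0.6191, 0.012, 0.256]
eef_rot: [0.744, 0.668, -0.001, -0.0]
contact_force: [0.5, -0.7, 0.1]
opening: 0.622
finger_force: 0.0
```

```bash
python3 w.py w9; python3 g.py .613 .150 .258 -6
```

```text
23.35 [0.6188 0.0119 0.2553] [-0.17  0.13 -0.18] 0.62 0.0 q7 -0.69
(array([ 0.4557, -0.0684, -0.0093]), array([-0.0007,  0.0004, -0.0008]))
```

View pics/w9.png

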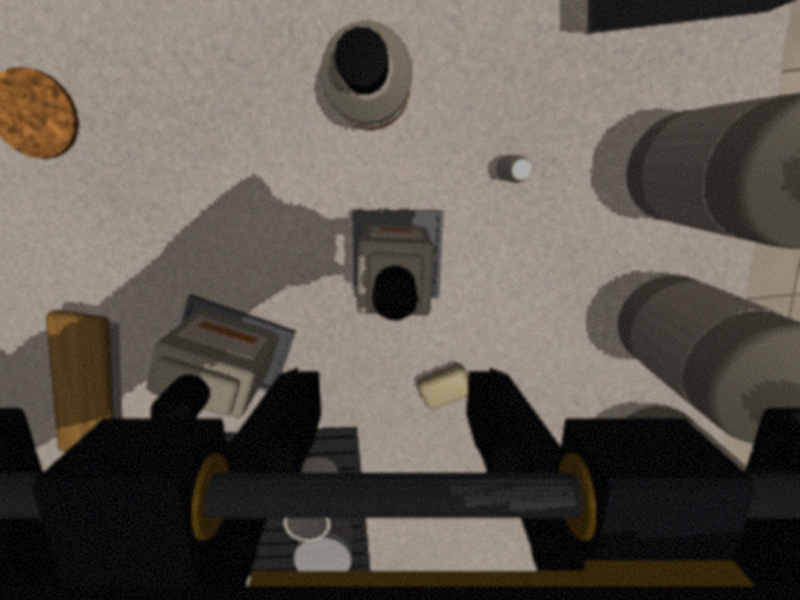

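The square bottle stands in its dish: base edge (367,226)-(427,226), far rim (352,210)-(442,210). The round bottle's cap top is at (361,56). That was my 14th picture, so from here I measure by code.

```bash
python3 - <<'E'
from rel import *
rel('w9',[(352,210),(442,210)],[(367,226),(427,226)],.003,.04,.028)
c=pickle.load(open('w9.pkl','rb'));T=c['T'];W=lambda x,y,z:bp(c,T,x*.64,y*.64,z)[:2]
print('rb',W(361,56,.132))
E
```

```text
dish corners [[38.7, -36.2], [38.7, 42.5]] bottle [[24.0, -23.6], [24.0, 30.1]]
dish c [ -1.3   3.2 247.9] bottle c [ -4.    3.2 252.9] move units [ 0.0089 -0.0003]
rb [0.6158302  0.14744643]
```

send_rows:
  targets:
    - [[0.456,-0.07,-0.01],[0,0,0]]
    - [[0.456,-0.07,-0.01],[0,0,0]]
    - [[0.456,-0.07,-0.01],[0,0,0]]
    - [[0.456,-0.07,-0.01],[0,0,0]]
    - [[0.456,-0.07,-0.01],[0,0,0]]

```text
clock: 23.98
tool_pos: [0.6137, 0.1477, 0.2586]
eef_rot: [0.745, 0.667, -0.001, 0.001]
contact_force: [0.2, -0.6, -0.6]
opening: 0.618
finger_force: 0.0
```

```bash
python3 w.py w10; python3 g.py .613 .150 .1045 -6; python3 - <<'E'
from h import *
c=pickle.load(open('w10.pkl','rb'));T=c['T'];im=c['img'].max(2)
m=(cv2.blur(im,(3,3))<45).astype('uint8');m[235:]=0
n,l,s,ce=cv2.connectedComponentsWithStats(m)
for i in range(1,n):
    if s[i,4]>150:print(s[i],ce[i].round(1))
W=lambda x,y,z:bp(c,T,x,y,z)[:2]
C=np.linalg.inv(T)@[.613,.150,.132,1];print('pred px',C[0]/C[2]*c['fx']+c['cx'],C[1]/C[2]*c['fy']+c['cy'],'diam px',.03*c['fx']/C[2])
E
```

```text
24.025 [0.6138 0.1476 0.2589] [-0.5  -0.16  0.18] 0.622 0.0 q7 -0.89
(array([ 0.0088, -0.0032,  0.5145]), array([-0.0002,  0.0008, -0.002 ]))
[ 377    0   48  139 5484] [398.9  65.2]
[ 420    0   92  136 5178] [484.   66.5]
[239 166  30  34 775] [253.6 182.9]
pred px 251.07683452519072 184.91169285183025 diam px 29.94818435700903
```

send_rows:
  targets:
    - [[0.009,0.006,0.15],[0,0,0]]
    - [[0.009,0.006,0.32],[0,0,0]]
    - [[0.009,0.006,0.45],[0,0,0]]
    - [[0.009,0.006,0.5],[0,0,0]]
    - [[0.009,0.006,0.514],[0,0,0]]
    - [[0.009,0.006,0.514],[0,0,0]]
    - [[0.009,0.006,0.514],[0,0,0]]

```text
clock: 24.9
tool_pos: [0.6164, 0.1535, 0.107]
eef_rot: [0.744, 0.668, 0.001, 0.001]
contact_force: [0.1, -1.1, 0.4]
opening: 0.621
finger_force: 0.0
```

send_rows:
  targets:
    - [[0,0,0],[0,0,0]]
    - [[0,0,0],[0,0,0]]
    - [[0,0,0],[0,0,0]]
    - [[0,0,0],[0,0,0]]
    - [[0,0,0],[0,0,0]]
    - [[0,0,0],[0,0,0]]
  fingers: 0.0
  newtons: 30

```text
clock: 25.65
tool_pos: [0.6158, 0.1533, 0.1057]
eef_rot: [0.744, 0.668, 0.0, 0.0]
contact_force: [0.9, 0.4, 2.3]
opening: 0.332
finger_force: 30.0
```

```bash
python3 g.py .470 .3785 .255 -6;python3 g.py .470 .3785 .255 20
```

```text
25.65 [0.6158 0.1533 0.1057] [0.93 0.41 2.27] 0.332 30.0 q7 -1.03
(array([ 0.6945, -0.5635, -0.4978]), array([ 0.0002, -0.0001, -0.0009]))
25.65 [0.6158 0.1533 0.1057] [0.93 0.41 2.27] 0.332 30.0 q7 -1.03
(array([ 0.6945, -0.5635, -0.4978]), array([ 0.0002, -0.    , -0.1453]))
```

send_rows:
  targets:
    - [[0,0,-0.08],[0,0,0]]
    - [[0,0,-0.2],[0,0,0]]
    - [[0.04,-0.03,-0.3],[0,0,0]]
    - [[0.13,-0.1,-0.33],[0,0,0]]
    - [[0.24,-0.19,-0.33],[0,0,0]]
    - [[0.35,-0.28,-0.33],[0,0,0]]
    - [[0.46,-0.37,-0.33],[0,0,0]]
    - [[0.57,-0.46,-0.33],[0,0,0]]
    - [[0.66,-0.53,-0.33],[0,0,0]]
    - [[0.7,-0.563,-0.3],[0,0,0]]
    - [[0.7,-0.563,-0.2],[0,0,0]]
    - [[0.7,-0.563,-0.15],[0,0,0]]

```text
clock: 27.15
tool_pos: [0.47, 0.3777, 0.148]
eef_rot: [0.744, 0.668, -0.002, 0.001]
contact_force: [0.9, -1.4, -3.2]
opening: 0.329
finger_force: 30.0
```

send_rows:
  targets:
    - [[0,0,0],[0,0,0]]
    - [[0,0,0],[0,0,0]]
    - [[0,0,0],[0,0,0]]

```text
clock: 27.52
tool_pos: [0.4706, 0.3804, 0.1514]
eef_rot: [0.744, 0.668, 0.001, -0.0]
contact_force: [0.9, 0.4, -2.5]
opening: 0.328
finger_force: 30.0
```

```bash
python3 w.py w11; python3 g.py .470 .3805 .1087 -6; python3 - <<'E'
from h import *
c=pickle.load(open('w11.pkl','rb'));T=c['T'];im=cv2.GaussianBlur(c['img'],(3,3),0).astype(int)
for x in (0.4697,):
    for n,p in(('far rim',(.4697+.042*.105,.378+.042*.995,.008)),('centre',(.4697,.378,.008)),('base far',(.4697+.03*.105,.378+.03*.995,.047))):
        C=np.linalg.inv(T)@[*p,1];print(n,C[0]/C[2]*c['fx']+c['cx'],C[1]/C[2]*c['fy']+c['cy'])
print([ (v,im[v,250].tolist()) for v in range(130,215,2)])
for v in (165,170,180):print(v,[(u,im[v,u].max()) for u in range(190,315,3)])
E
```

```text
27.575 [0.4705 0.3803 0.1514] [-0.4   0.65 -2.43] 0.33 30.0 q7 -1.44
(array([ 0.0002, -0.002 ,  0.1422]), array([ 0.0003, -0.0004, -0.001 ]))
far rim 250.9471378348947 145.4468707414437
centre 251.08811591514606 185.12283382880338
base far 250.97022118362545 165.339867594247
[(130, [158, 169, 180]), (132, [158, 169, 179]), (134, [156, 167, 178]), (136, [157, 168, 178]), (138, [157, 168, 179]), (140, [156, 167, 178]), (142, [151, 162, 173]), (144, [110, 116, 122]), (146, [89, 89, 90]), (148, [81, 81, 82]), (150, [78, 76, 76]), (152, [91, 90, 90]), (154, [81, 80, 80]), (156, [57, 56, 56]), (158, [52, 50, 51]), (160, [52, 49, 51]), (162, [51, 50, 49]), (164, [50, 49, 49]), (166, [52, 50, 51]), (168, [54, 52, 52]), (170, [52, 57, 60]), (172, [52, 60, 64]), (174, [57, 67, 76]), (176, [38, 52, 76]), (178, [23, 43, 72]), (180, [43, 59, 82]), (182, [70, 77, 87]), (184, [71, 78, 85]), (186, [73, 79, 87]), (188, [74, 80, 88]), (190, [78, 86, 95]), (192, [57, 64, 71]), (194, [51, 58, 63]), (196, [51, 59, 63]), (198, [52, 61, 66]), (200, [64, 72, 78]), (202, [71, 81, 86]), (204, [71, 82, 86]), (
[... 2114 characters left out ...]
(217, np.int64(46)), (220, np.int64(51)), (223, np.int64(54)), (226, np.int64(52)), (229, np.int64(59)), (232, np.int64(70)), (235, np.int64(72)), (238, np.int64(71)), (241, np.int64(72)), (244, np.int64(78)), (247, np.int64(82)), (250, np.int64(82)), (253, np.int64(83)), (256, np.int64(83)), (259, np.int64(80)), (262, np.int64(75)), (265, np.int64(73)), (268, np.int64(71)), (271, np.int64(72)), (274, np.int64(65)), (277, np.int64(54)), (280, np.int64(52)), (283, np.int64(50)), (286, np.int64(44)), (289, np.int64(94)), (292, np.int64(174)), (295, np.int64(176)), (298, np.int64(177)), (301, np.int64(181)), (304, np.int64(181)), (307, np.int64(183)), (310, np.int64(180)), (313, np.int64(178))]
```

send_rows:
  targets:
    - [[0.012,-0.005,0.05],[0,0,0]]
    - [[0.012,-0.005,0.1],[0,0,0]]
    - [[0.012,-0.005,0.118],[0,0,0]]
    - [[0.012,-0.005,0.128],[0,0,0]]
    - [[0.012,-0.005,0.133],[0,0,0]]
    - [[0.012,-0.005,0.137],[0,0,0]]
    - [[0.012,-0.005,0.14],[0,0,0]]
    - [[0.012,-0.005,0.143],[0,0,0]]
    - [[0.012,-0.005,0.143],[0,0,0]]

```text
clock: 28.7
tool_pos: [0.4694, 0.3842, 0.1087]
eef_rot: [0.744, 0.668, 0.001, 0.0]
contact_force: [0.5, -1.6, 4.8]
opening: 0.335
finger_force: 30.0
```

Contact, at the expected height. I'll release and back away upwards.

send_rows:
  targets:
    - [[0,0,0],[0,0,0]]
    - [[0,0,0],[0,0,0]]
    - [[0,0,0],[0,0,0]]
    - [[0,0,0],[0,0,0]]
    - [[0,0,-0.15],[0,0,0]]
    - [[0,0,-0.35],[0,0,0]]
    - [[0,0,-0.6],[0,0,0]]
    - [[-0.2,0,-0.6],[0,0,0]]
    - [[-0.4,0,-0.6],[0,0,0]]
    - [[-0.4,0,-0.6],[0,0,0]]
    - [[-0.4,0,-0.6],[0,0,0]]
  fingers: 0.62

```text
clock: 30.08
tool_pos: [0.4562, 0.265, 0.2879]
eef_rot: [0.744, 0.668, 0.0, -0.0]
contact_force: [0.5, -0.4, -0.3]
opening: 0.62
finger_force: 0.0
```

```bash
python3 w.py w12; python3 g.py .470 .38 .28 -6; python3 - <<'E'
from plant import *
from h import *
def caps(c,T,thr,exp,half):
    Ti=np.linalg.inv(T);im=cv2.blur(c['img'].max(2),(2,2))
    for n,x,y in exp:
        pr=[]
        for z in(.137,.101):
            C=Ti@[x,y,z,1];pr.append((C[0]/C[2]*c['fx']+c['cx'],C[1]/C[2]*c['fy']+c['cy']))
        e=np.mean(pr,0)
        u,v=map(int,e.round())
        if not(half<=u<512-half and half<=v<384-half):print(n,'out');continue
        w=(im[v-half:v+half,u-half:u+half]<thr).astype('uint8')
        k,l,s,ce=cv2.connectedComponentsWithStats(w)
        i=1+np.argmax(s[1:,4]);print(n,'pred mid cap',e.round(1),'blob c',(ce[i]+[u-half,v-half]).round(1),s[i])
E3=[('rb',.4697,.3785),('sb',.62,.0095),('ob',.4540,-.0625)]
c=pickle.load(open('w12.pkl','rb'));print('wrist');caps(c,c['T'],42,E3[:1],40)
for n in('top','scene'):
    c=snapshot(n);print(n);caps(c,c['cam_to_world'],32,E3,12)
pickle.dump(c,open('sc.pkl','wb'))
E
```

```text
30.125 [0.4561 0.2658 0.2878] [-0.28 -0.01  0.02] 0.622 0.0 q7 -1.21
(array([0.3833, 0.0058, 0.0267]), array([ 0.0001, -0.0005, -0.0005]))
wrist
rb pred mid cap [253.   67.8] blob c [252.2  67.8] [ 25  24  30  33 764]
top
rb pred mid cap [140.7 185.8] blob c [146.5 185.8] [  8   0  16  24 212]
sb pred mid cap [274.2 129.6] blob c [274.5 130.8] [ 9  8  7 10 56]Traceback (most recent call last):
  File "<stdin>", line 18, in <module>
  File "<stdin>", line 14, in caps
    return _wrapfunc(a, 'argmax', axis=axis, out=out, **kwds)
    return bound(*args, **kwds)
ValueError: attempt to get argmax of an empty sequence
```

The wrist view puts the round cap within 1 px of where a centred, upright bottle should show it. The square cap also agrees in the top view. The oblong bottle and the cup were checked earlier. Nothing touches the arm, so I'm handing in.

```bash
python3 -c "
from plant import *
print(finish_job())"
```

```text
the job is handed in; nothing more can be done
None
```

I handed the job in at about 30 s of the 90 s allowed: each bottle stands in its matching dish and the cup is on the mat clear of the tin and jar, but `finish_job` gave no verdict and the last check of the round bottle was by image code only.

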